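Dock the vacuum transfer box on the microscope port

TASK

Slide the transfer box down the lane between the two guide rails until it stands fully home against the microscope's port, then swing the keeper bar all the way across behind it. Only push with the fingertips: do not grip, lift or tip the box, and let neither the box nor the robot touch either guide rail, because rubbed rails shed flakes into the vacuum. Leave the other things on the bench where they are.

Things in the scene. Friction and masses are not known exactly. Their poses are not given: they have to be found in the camera images.
- transfer_box: closed metal box 92 mm wide (own x), 110 mm long (own y), 45 mm high, round black window on its lid; 0.4 to 0.85 kg, too wide to grip. Origin: centre of its underside. Its +y end goes against the port. It starts on the open loading end of the docking bed, before the rails, a little askew and off centre; it slides on the bed and stays where it is left.
- dock: flat metal docking bed, its top 22 mm above the table. Origin: on the table, on the lane's centre line. Own +y: pushing direction along the lane to the port; x: across it (+x: keeper's side). The bed spans x -110 to 110, y -260 to 170 mm. Rails run from y = -40 mm to the port face at y = 170 mm, so the box is home with its centre at y = 115 mm.
- rail_near: steel guide rail on the robot's side (dock -x) of the lane, 12 mm wide, 15 mm high above the bed, 210 mm long along dock y. Origin: centre of its underside, on the bed, 60 mm from the centre line. The clear width between the rails is 108 mm: 8 mm on each side of a centred box. Must not be touched.
- rail_far: the same rail on the far side (dock +x) of the lane; origin likewise. Must not be touched.
- lane_mouth (a point): point on the bed's top surface on the lane's centre line where the rails begin
- port_foot (a point): point on the bed's top on the lane's centre line at the foot of the flat, rigid port face (170 mm wide, 125 mm high), where the box's front end comes to rest. Behind the face, towards dock +y, stand an actuator (48 mm diameter, 23 mm behind it, 198 mm high) and, from 90 mm behind it, the chamber with a detector, 375 mm high.
- keeper (a joint): angle of the keeper bar about its vertical pivot, rad: 0 = closed, straight across the lane behind the box, at its stop; 1.57 = open, parallel to the lane, outside the far rail, pointing away from the port. It starts open at 1.5 to 1.9, turns against slight friction (below 1 N at its tip) and stays where it is left.
- keeper_hinge (a point): on the axis of the keeper's pivot, at mid height of the bar (32 mm above the bed), at dock x = 90 mm, y = 49 mm
- keeper_tip (a point): centre of the keeper bar's rounded free end, at mid height of the bar, 102 mm from the pivot's axis. The bar is steel, 10 mm thick, 20 mm high, underside 22 mm and top 42 mm above the bed, so it passes 7 mm over the rails and, closed, stands 6 mm behind a box that is home.
- gasket: bystander: small copper ring, 38 mm diameter, 6 mm high, lying on the bed outside the near rail; origin centre of underside
- stub_jar: bystander: glass jar with white cap, 48 mm diameter, 50 mm high, on the table; origin centre of underside
- blank_flange: bystander: round steel flange, 70 mm diameter, 13 mm high, on the table; origin centre of underside
- stub_holder: bystander: round aluminium specimen holder, 60 mm diameter, 18 mm high, on the table; origin centre of underside
- grid_box: bystander: flat black box with clear lid, 85 x 60 x 19 mm, on the table; origin centre of underside
- driver: bystander: screwdriver 170 mm long lying on the table
- wash_bottle: bystander: white plastic bottle, 68 mm diameter, 150 mm high; origin centre of underside
- wafer_case: bystander: flat round plastic case, 104 mm diameter, 18 mm high; origin centre of underside
Things that resemble listed ones, but are neither listed nor needed, are in the scene too. What is shaped like the transfer_box but green or orange is not meant.

How it is judged:
On the way, in this order (a step that is already met when the one before it is completed fails the run):
1. the box stands home against the port, within 4 mm, while the keeper bar is still open (y of transfer_box in the frame of dock above 0.111 m and value of joint keeper above 0.9 rad), for 0.2 s.
2. the keeper bar lies across the lane behind the box (value of joint keeper below 0.12 rad), for 0.2 s.
At the end, for the whole second after the job is handed in: The box rests flat on the bed between the rails with its front end within 4 mm of the port face, squared to the lane, and the keeper bar lies across the lane behind it within 0.12 rad (7 degrees) of its closed stop (y of transfer_box in the frame of dock above 0.111 m and x of transfer_box in the frame of dock between -0.009 and 0.009 m and angle between the y axis of transfer_box and the y axis of dock, either way round below 0.1 rad and angle between transfer_box's own z axis and vertical below 0.05 rad and value of joint keeper below 0.12 rad and linear speed of transfer_box below 0.01 m/s); the robot touches nothing.
It fails at once if the near guide rail is touched by the box or the robot (contact force between rail_near and anything else above 0.3 N).
It fails at once if the far guide rail is touched by the box or the robot (contact force between rail_far and anything else above 0.3 N).
It fails at once if the box is lifted off the bed (height (world z) of transfer_box above 0.029 m).
It fails at once if the box is tipped (angle between transfer_box's own z axis and vertical above 0.12 rad).
It fails at once if another thing on the bench is moved more than 20 mm (distance of any of gasket, stub_jar, blank_flange, stub_holder, grid_box, driver, wash_bottle, wafer_case from where it was at the start of the episode above 0.02 m).
It also fails if it takes over 72 s, if anything falls off the work surface, if the arm or the gripper's body presses on something with over 40 N, if the wrist force passes 120 N, or if a joint passes its speed limit or range.

ROBOT

A 6-joint arm with a two-finger parallel gripper is mounted at the origin on the work surface. World frame = base frame: x ahead of the robot, y to its left, z up, the work surface at z = 0. Lengths are in m, angles in rad, forces in N, time in s.
With the tool pointing down it reaches from about 0.375 to 0.9 m from the base axis. Payload 3.1 kg.
Tool frame: the origin (TCP) lies on the front face of the gripper's body, between the roots of the fingers; the fingertips stand 73 mm ahead of it and the grasp point (between the pads) lies 54 mm ahead of it (manip.tips_ahead is the distance from the TCP to the fingertips, in m); z points along the fingers, y is the line along which they close (so a half turn about z gives the same grasp; the last joint's range is limited). The gripper opens to 85 mm and grips with 20 to 120 N. Pads are 22 mm wide; open, the fingers measure 114 mm over their backs; the gripper's body (76 mm by 85 mm) begins 54 mm behind the grasp point. The pads swing forward as they close: fully open they stand 13 mm farther back than shut.
Start: joints at [-1.502, 0.527, 1.433, -0, 1.181, -0.178], TCP at [0.153, -0.606, 0.304] pointing down, gripper open.
Joint ranges: [-3.08, 3.08], [-0.75, 2.2], [0.22, 2.44], [-1.43, 4.57], [0, 2.65], [-2.85, 2.85]. Speed limits (rad/s): [2.79, 2.79, 3.14, 3.14, 3.14, 3.14].

INTERFACE

Orientations are given as a unit quaternion [x, y, z, w].
In Python, from station import sense, eyes, workorder, manip gives the robot as it stands.
- The arm moves only by the shell command python3 -m inch 'ROWS' [OPENING] [FORCE]. ROWS is JSON, a list of rows, each an object of numbers: "dx", "dy", "dz": the shift along the tool's x, y, z in cm; "wx", "wy", "wz": the turn, a rotation vector about the tool's x, y, z in degrees. In form: [{"dx": .., "dy": .., "dz": .., "wx": .., "wy": .., "wz": ..}, ...]. A call has 1 to 10 rows; each row shifts and turns the commanded pose from where the row before left it, along the tool's axes as they then stand; what a row does not reach is not made up. A row lasts 1/8 s, in which the tool goes at most 62.5 mm and 10.7 degrees, less where a joint would pass 70% of its speed; a pose out of reach is approached as far as the arm can. A call with a gripper value outside its range is refused whole. OPENING is the opening, from 0 (shut) to 1 (fully open), set as the call begins (- or left out, the last holds). The fingers move at their own pace and stop on an object; FORCE is the grip in N (left out, the last holds). Time passes only in rows, so rows that do not move let the fingers close. It gives the time, the measured TCP pose, the force, the opening and the grip force at its end, in the units of the state.
- sense(): the state, without advancing time (a new reading comes with each control period).
- eyes.snapshot(name): name is "scene" or "top"; returns the picture (480x640x3 uint8, red, green, blue); there is no depth.
- eyes.camera_params(name): a dict with "fx", "fy", "cx", "cy" (pixels), "D" ([k1, k2, p1, p2, k3] as OpenCV has them; the pictures are not rectified), "rvec" (rotation vector, rad) and "tvec" (3), from world to camera coordinates, as OpenCV has them. Camera axes: x right, y down, z forward; pixel columns grow to the right and rows downward; lengths in m; the calibration is good to about 2 mm. A picture is of the moment at which its call begins. camera_params takes no time and is no camera call.
- workorder.sign_off(): hands the job in; it is judged then, once.
The state is a dict: "t": time; "q": joint angles; "qd": joint speeds; "tau": joint torques, N m; "tcp_pos": TCP position; "tool_rot": TCP orientation; "force": force on the tool from outside, world axes, zero at the start; "ft_torque": the same for the moment, N m; "finger_gap": opening from 0.0 (shut) to 1.0 (fully open); "gripper_force": force on a finger pad.
Only numpy, scipy, OpenCV 4.12 (cv2) and the standard library are available. Lean on these libraries where they do the work, as an engineer would, in place of code of your own. Each camera call takes 0.05 s, during which the arm holds its last target. There are 200 camera calls.

## Working session

There is one attempt and no reset: what is moved stays moved. The work goes in short steps, Python scripts to look and compute and a shell command to move; the robot and the scene stay as the last step left them, time stands still between calls to the robot, and variables do not carry over. Pictures are saved under pics/ and viewed, at most 13 in all, crops included, and the job is handed in when it is done.

```bash
ls; mkdir -p pics; python3 - <<'E'
from station import sense, eyes, workorder, manip
import cv2
for n in("scene","top"):
    im=eyes.snapshot(n); cv2.imwrite(f"pics/{n}0.png",im[:,:,::-1]); print(eyes.camera_params(n))
s=sense();print(s)
E
```

```text
pics
{'fx': 593.6788654808383, 'fy': 593.6788654808383, 'cx': 320.83801557703157, 'cy': 236.052315371209, 'D': array([-0.11589123,  0.        ,  0.        ,  0.        ,  0.        ]), 'rvec': array([ 1.34163186,  2.46006952, -0.69282993]), 'tvec': array([ 0.3619796 , -0.27566494,  1.72317806])}
{'fx': 536.256173003833, 'fy': 536.256173003833, 'cx': 320.64061320964646, 'cy': 240.30860360681032, 'D': array([-0.1647512,  0.       ,  0.       ,  0.       ,  0.       ]), 'rvec': array([ 2.15610639, -2.15837798,  0.14961106]), 'tvec': array([-0.12877294,  0.50128956,  1.03411032])}
{'t': 0.1, 'q': array([-1.50245748e+00,  5.28355846e-01,  1.43377427e+00, -6.19465912e-06,
        1.18139254e+00, -1.78512768e-01]), 'qd': array([ 3.24832062e-04, -5.51126381e-04, -3.55753854e-03,  7.83554934e-04,
       -1.63887080e-04,  8.07378484e-05]), 'tau': array([-7.72288149e-05, -4.43305635e+01, -1.78586733e+01, -1.56817932e-04,
        3.88416258e-03, -8.55395371e-06]), 'tcp_pos': array([ 0.15270487, -0.60554016,  0.30304196]), 'tool_rot': array([ 9.92392093e-01,  1.23113782e-01,  5.02721309e-05, -9.63695055e-04]), 'force': array([-1.31792564, -0.57145926,  0.08867102]), 'ft_torque': array([ 0.01305311, -0.01814053,  0.05259603]), 'gripper_force': 0.0, 'finger_gap': 0.9988646182198718}
```

View pics/scene0.png

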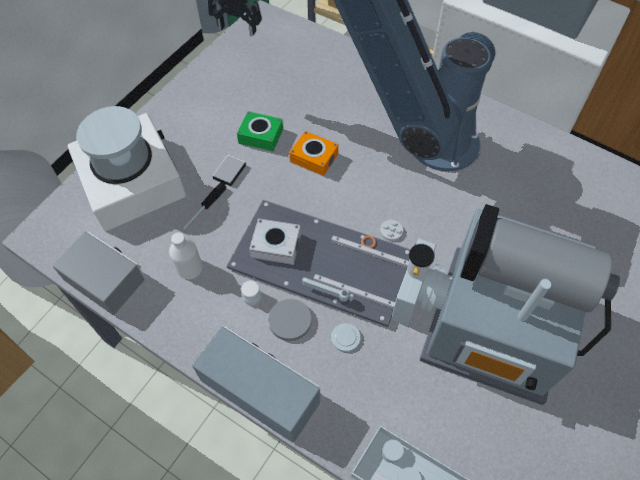

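View pics/top0.png

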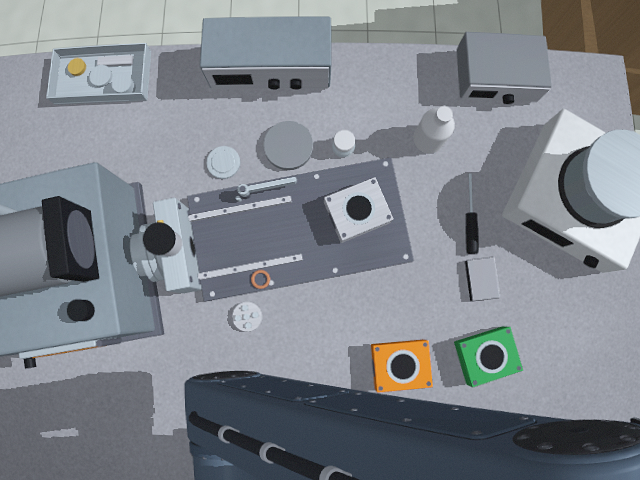

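The scene picture shows the silver box at (275,240) on the dark bed. In the top picture the lookalikes are orange (403,366), green (491,356) and silver with a black window (358,208). I choose the silver one because it stands on the bed. The keeper runs from its pivot at about (243,190) to its tip at about (295,180). I'll check this in one close crop.

```bash
python3 - <<'E'
import cv2
im=cv2.imread("pics/top0.png")[150:310,180:420]
cv2.imwrite("pics/crop0.png",cv2.resize(im,None,fx=3.3333,fy=3.3333,interpolation=cv2.INTER_CUBIC))
E
```

```text
(no output)
```

View pics/crop0.png

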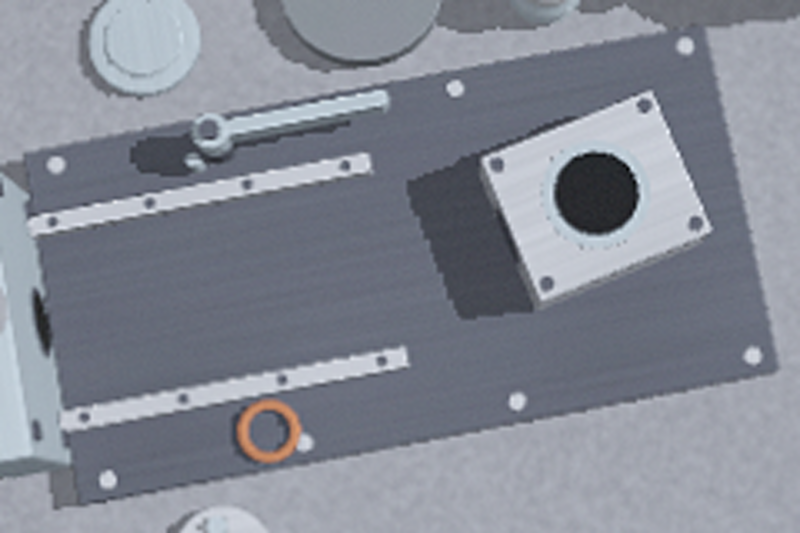

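The crop confirms it: silver box with lid corners at (483,158), (652,91), (711,229) and (541,300). The rails' open ends are at (371,162) and (407,356), and the keeper tip is at about (383,100).

```bash
cat >geo.py <<'E'
import numpy as np, cv2
from scipy.optimize import least_squares
from scipy.spatial.transform import Rotation as R
from station import sense, eyes
def ray2(uv,z,cam="top"):
    p=eyes.camera_params(cam);K=np.array([[p['fx'],0,p['cx']],[0,p['fy'],p['cy']],[0,0,1]])
    n=cv2.undistortPoints(np.array(uv,float).reshape(-1,1,2),K,p['D']).reshape(-1,2)
    Rm=cv2.Rodrigues(p['rvec'])[0];c=-Rm.T@p['tvec'];d=np.c_[n,np.ones(len(n))]@Rm
    return (c+d*((np.broadcast_to(z,len(n))-c[2])/d[:,2])[:,None])[:,:2]
def fit(w,l):  # pose of local l -> world w
    l=np.array(l,float)
    f=lambda q:((l@np.array([[np.cos(q[2]),np.sin(q[2])],[-np.sin(q[2]),np.cos(q[2])]])+q[:2])-w).ravel()
    r=min((least_squares(f,[*w.mean(0),a]) for a in (-2,0,2)),key=lambda r:r.cost)
    return r.x,np.round(f(r.x)*1000,1)
crop=lambda a,o,k:[( (x+.5)/k-.5+o[0],(y+.5)/k-.5+o[1]) for x,y in a]
def todock(D,w):
    d=np.atleast_2d(w)-D[:2];c,s=np.cos(D[2]),np.sin(D[2]);return d@np.array([[c,-s],[s,c]])
def toworld(D,l):
    c,s=np.cos(D[2]),np.sin(D[2]);return np.atleast_2d(l)@np.array([[c,s],[-s,c]])+D[:2]
E
python3 - <<'E'
from geo import *
C=lambda a:crop(a,(180,150),10/3)
w=ray2(C([(370,153),(372,173),(406,347),(409,365),(706,28),(777,371)]),[.037]*4+[.022]*2)
D,r=fit(w,[(.066,-.04),(.054,-.04),(-.054,-.04),(-.066,-.04),(.11,-.26),(-.11,-.26)]);print("dock",D,r)
np.save("dock.npy",D)
b=ray2(C([(483,158),(652,91),(711,229),(541,300)]),.067)
B,r=fit(b,[(.046,.055),(.046,-.055),(-.046,-.055),(-.046,.055)]);print("box",B,r,"in dock",todock(D,B[:2])*1000,np.degrees(B[2]-D[2]))
k=ray2(C([(209,131),(383,100)]),.064);print("keeper",todock(D,k)*1000)
p=eyes.camera_params("top");print(-cv2.Rodrigues(p['rvec'])[0].T@p['tvec'])
for q in [(0,-.3),(0,.115),(0,-.2)]:print(q,toworld(D,q))
print(R.from_quat(sense()['tool_rot']).as_matrix().round(3))
E
```

```text
dock [ 0.51951325 -0.04113532  0.18534078] [ 0.4  0.9  0.9 -0.  -0.1  0.9 -1.1  0.5  1.2 -0.2 -1.3 -2.1]
box [ 0.56048081 -0.20336144  0.38672869] [ 0.5  1.7  1.4 -0.3 -1.1 -1.8 -0.8  0.4] in dock [[  10.37065785 -166.99731548]] 11.53867725499462
keeper [[ 90.26786918  50.0182907 ]
 [ 89.47966777 -54.22680607]]
[ 0.36184483 -0.12111418  1.09163067]
(0, -0.3) [[ 0.5747977  -0.33599738]]
(0, 0.115) [[0.49832088 0.07189513]]
(0, -0.2) [[ 0.55636955 -0.23771003]]
[[ 0.97   0.244 -0.   ]
 [ 0.244 -0.97   0.002]
 [ 0.    -0.002 -1.   ]]
```

```bash
cat >>geo.py <<'E'
def go(x,y,yaw,z):  # dock target (mm, deg) of TCP: tool x along dock y rotated by yaw; prints needed tool-axis shift
    D=np.load("dock.npy");s=sense();M=R.from_quat(s['tool_rot']).as_matrix()
    w=np.r_[toworld(D,[x/1e3,y/1e3])[0],z/1e3]
    a=np.degrees(np.arctan2(M[1,0],M[0,0])-D[2])-90
    print("t",s['t'],"tcp dock",todock(D,s['tcp_pos'][:2]).round(4)*1e3,"z",s['tcp_pos'][2].round(4),"yaw",a.round(2),"F",s['force'].round(1),"gap",round(s['finger_gap'],2),"q",s['q'].round(2))
    print("shift cm (tool now)",(M.T@(w-s['tcp_pos'])*100).round(2),"wz",round((a-yaw+180)%360-180,2))
E
python3 -m inch '[{"wz":-10},{"wz":-10},{"wz":-10},{"wz":-10},{"wz":-10},{"wz":-10},{"wz":-10},{"wz":-10},{"wz":-10},{"wz":-8}]' 0.6; python3 - <<'E'
from geo import *
from station import manip
print(manip.tips_ahead)
import math
t=math.radians(11.54);print(10.4+95*math.sin(t),-167-95*math.cos(t))
go(10.4+95*math.sin(t),-167-95*math.cos(t),11.5,200)
E
```

```text
0.0726
29.404940216368345 -260.0796016717533
t 0.1 tcp dock [[-464.5 -487.1]] z 0.303 yaw -86.48 F [-1.3 -0.6  0.1] gap 1.0 q [-1.5   0.53  1.43 -0.    1.18 -0.18]
shift cm (tool now) [ 50.69 -19.61  10.36] wz -97.98invalid input at $[0]: expected keys dx, dy, dz, wx, wy, wz
```

```bash
python3 -m inch '[{"dx":5.63,"dy":-2.18,"dz":0,"wx":0,"wy":0,"wz":0},{"dx":5.63,"dy":-2.18,"dz":0,"wx":0,"wy":0,"wz":0},{"dx":5.63,"dy":-2.18,"dz":0,"wx":0,"wy":0,"wz":0},{"dx":5.63,"dy":-2.18,"dz":0,"wx":0,"wy":0,"wz":0},{"dx":5.63,"dy":-2.18,"dz":0,"wx":0,"wy":0,"wz":0},{"dx":5.63,"dy":-2.18,"dz":0,"wx":0,"wy":0,"wz":0},{"dx":5.63,"dy":-2.18,"dz":0,"wx":0,"wy":0,"wz":0},{"dx":5.63,"dy":-2.18,"dz":0,"wx":0,"wy":0,"wz":0},{"dx":5.63,"dy":-2.18,"dz":0,"wx":0,"wy":0,"wz":0}]' 0.6
python3 -m inch '[{"dx":0,"dy":0,"dz":0,"wx":0,"wy":0,"wz":-10},{"dx":0,"dy":0,"dz":0,"wx":0,"wy":0,"wz":-10},{"dx":0,"dy":0,"dz":0,"wx":0,"wy":0,"wz":-10},{"dx":0,"dy":0,"dz":0,"wx":0,"wy":0,"wz":-10},{"dx":0,"dy":0,"dz":0,"wx":0,"wy":0,"wz":-10},{"dx":0,"dy":0,"dz":0,"wx":0,"wy":0,"wz":-10},{"dx":0,"dy":0,"dz":0,"wx":0,"wy":0,"wz":-10},{"dx":0,"dy":0,"dz":0,"wx":0,"wy":0,"wz":-10},{"dx":0,"dy":0,"dz":0,"wx":0,"wy":0,"wz":-10},{"dx":0,"dy":0,"dz":0,"wx":0,"wy":0,"wz":-8}]'
python3 - <<'E'
from geo import *
go(29.4,-260,11.5,118)
E
```

```text
t: 1.23
tcp_pos: [0.5974, -0.2905, 0.3034]
tool_rot: [0.992, 0.123, -0.0, -0.0]
force: [0.5, -0.4, 0.6]
finger_gap: 0.603
gripper_force: 0.0
t: 2.48
tcp_pos: [0.5958, -0.2918, 0.3032]
tool_rot: [0.556, 0.831, 0.0, -0.001]
force: [0.5, -0.1, -0.1]
finger_gap: 0.599
gripper_force: 0.0
t 2.475 tcp dock [[  28.8 -260.4]] z 0.3032 yaw 11.79 F [ 0.5 -0.1 -0.1] gap 0.6 q [-0.62  0.58  1.33  0.    1.23 -1.01]
shift cm (tool now) [1.000e-02 8.000e-02 1.852e+01] wz 0.29
```

```bash
python3 -m inch '[{"dx":0,"dy":0.08,"dz":4.6,"wx":0,"wy":0,"wz":0.3},{"dx":0,"dy":0,"dz":4.6,"wx":0,"wy":0,"wz":0},{"dx":0,"dy":0,"dz":4.6,"wx":0,"wy":0,"wz":0},{"dx":0,"dy":0,"dz":4.6,"wx":0,"wy":0,"wz":0},{"dx":0,"dy":0,"dz":0,"wx":0,"wy":0,"wz":0}]'
python3 - <<'E'
from geo import *
a=eyes.snapshot("scene")[180:330,200:440];b=eyes.snapshot("top")[150:310,180:480]
a=cv2.resize(a,None,fx=2.5,fy=2.5,interpolation=2)[:,:,::-1];b=cv2.resize(b,None,fx=2,fy=2)[:,:,::-1]
o=np.zeros((375+0,600,3),np.uint8);o[:375,:600]=a
cv2.imwrite("pics/s1.png",o);cv2.imwrite("pics/t1.png",b)
go(29.4,-260,11.5,118)
E
```

```text
t: 3.1
tcp_pos: [0.5942, -0.2899, 0.1154]
tool_rot: [0.56, 0.828, 0.0, -0.005]
force: [-0.6, 0.3, 1.1]
finger_gap: 0.602
gripper_force: 0.0
t 3.2 tcp dock [[  30.1 -260.8]] z 0.1203 yaw 11.22 F [-0.2 -0.6  0.3] gap 0.6 q [-0.62  0.81  1.45  0.    0.88 -1.  ]
shift cm (tool now) [ 0.09 -0.06  0.23] wz -0.28
```

View pics/s1.png

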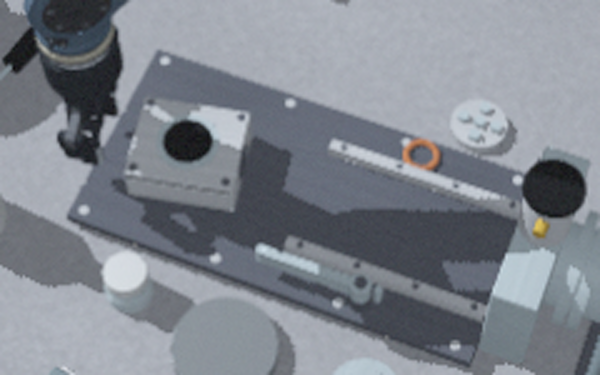

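The crop shows both fingers behind the box, at about (80,150), with the box lid unobstructed at (185,140). Next I advance to contact.

```bash
python3 -m inch '[{"dx":1,"dy":-0.06,"dz":0.1,"wx":0,"wy":0,"wz":-0.3},{"dx":0.8,"dy":0,"dz":0,"wx":0,"wy":0,"wz":0},{"dx":0.4,"dy":0,"dz":0,"wx":0,"wy":0,"wz":0},{"dx":0.3,"dy":0,"dz":0,"wx":0,"wy":0,"wz":0}]'
python3 -m inch '[{"dx":0.3,"dy":0,"dz":0,"wx":0,"wy":0,"wz":0},{"dx":0.3,"dy":0,"dz":0,"wx":0,"wy":0,"wz":0}]'
python3 -m inch '[{"dx":0.3,"dy":0,"dz":0,"wx":0,"wy":0,"wz":0},{"dx":0.3,"dy":0,"dz":0,"wx":0,"wy":0,"wz":0}]'
python3 -c "
from geo import *
go(0,-101-66,0,118)"
```

```text
t: 3.7
tcp_pos: [0.5871, -0.2684, 0.1196]
tool_rot: [0.558, 0.83, -0.0, 0.001]
force: [0.8, 0.4, 0.7]
finger_gap: 0.601
gripper_force: 0.0
t: 3.95
tcp_pos: [0.585, -0.2637, 0.119]
tool_rot: [0.558, 0.83, -0.0, 0.001]
force: [0.3, -2.6, -1.4]
finger_gap: 0.6
gripper_force: 1.3
t: 4.2
tcp_pos: [0.5828, -0.2582, 0.119]
tool_rot: [0.558, 0.83, -0.0, 0.001]
force: [0.7, -2.3, -0.5]
finger_gap: 0.602
gripper_force: 1.4
t 4.2 tcp dock [[  22.2 -225. ]] z 0.119 yaw 11.51 F [ 0.7 -2.3 -0.5] gap 0.6 q [-0.59  0.78  1.53 -0.    0.83 -0.98]
shift cm (tool now) [ 6.12 -1.02  0.09] wz 11.51
```

```bash
python3 -m inch '[{"dx":0.39,"dy":0,"dz":0,"wx":0,"wy":0,"wz":0},{"dx":0.39,"dy":0,"dz":0,"wx":0,"wy":0,"wz":0},{"dx":0.39,"dy":0,"dz":0,"wx":0,"wy":0,"wz":0},{"dx":0.39,"dy":0,"dz":0,"wx":0,"wy":0,"wz":0},{"dx":0.39,"dy":0,"dz":0,"wx":0,"wy":0,"wz":0},{"dx":0.39,"dy":0,"dz":0,"wx":0,"wy":0,"wz":0},{"dx":0.39,"dy":0,"dz":0,"wx":0,"wy":0,"wz":0},{"dx":0.39,"dy":0,"dz":0,"wx":0,"wy":0,"wz":0}]'
python3 -m inch '[{"dx":0.38,"dy":-0.16,"dz":0,"wx":0,"wy":0,"wz":1.44},{"dx":0.38,"dy":-0.16,"dz":0,"wx":0,"wy":0,"wz":1.44},{"dx":0.38,"dy":-0.16,"dz":0,"wx":0,"wy":0,"wz":1.44},{"dx":0.38,"dy":-0.16,"dz":0,"wx":0,"wy":0,"wz":1.44},{"dx":0.38,"dy":-0.16,"dz":0,"wx":0,"wy":0,"wz":1.44},{"dx":0.38,"dy":-0.16,"dz":0,"wx":0,"wy":0,"wz":1.44},{"dx":0.38,"dy":-0.16,"dz":0,"wx":0,"wy":0,"wz":1.44},{"dx":0.38,"dy":-0.16,"dz":0,"wx":0,"wy":0,"wz":1.44}]'
python3 - <<'E'
from geo import *
go(0,-101-65,0,118)
for n,o in (("scene",(230,190)),("top",(180,150))):
    c=eyes.snapshot(n)[o[1]:o[1]+130,o[0]:o[0]+200];cv2.imwrite(f"pics/{n}2.png",cv2.resize(c,None,fx=4,fy=4,interpolation=2)[:,:,::-1])
a=np.vstack([cv2.resize(cv2.imread(f"pics/{n}2.png")[:,:],(800,520)) for n in("scene",)])
E
```

```text
t: 5.2
tcp_pos: [0.5706, -0.2286, 0.119]
tool_rot: [0.558, 0.83, -0.0, 0.0]
force: [1.1, -3.0, -0.1]
finger_gap: 0.603
gripper_force: 1.6
t: 6.2
tcp_pos: [0.5494, -0.2033, 0.1189]
tool_rot: [0.639, 0.769, -0.0, 0.0]
force: [1.4, -3.8, 1.5]
finger_gap: 0.603
gripper_force: 1.7
t 6.2 tcp dock [[  -0.6 -164.9]] z 0.1189 yaw -0.1 F [ 1.4 -3.8  1.5] gap 0.6 q [-0.55  0.74  1.66 -0.    0.74 -0.73]
shift cm (tool now) [-0.11  0.06  0.09] wz -0.1
```

View pics/scene2.png

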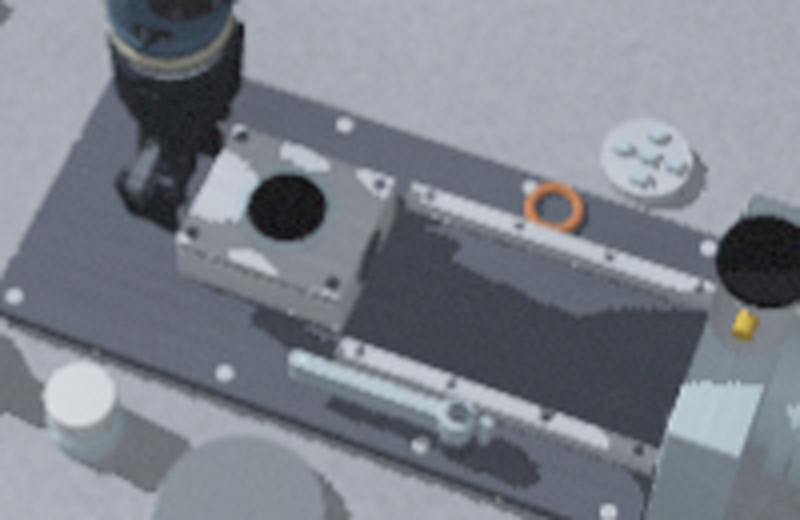

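View pics/top2.png

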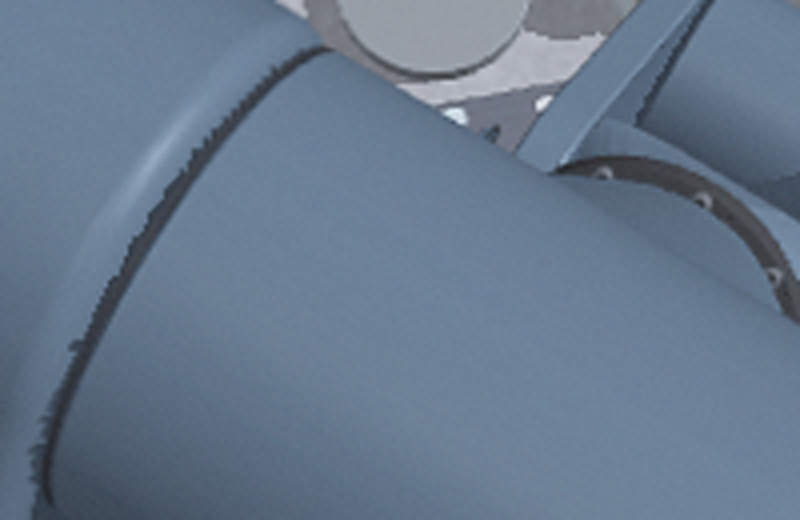

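The scene crop shows the box just before the mouth, nearly square. Its lid screws are at (239,134), (380,184), (332,283) and (190,232). The rail ends are at (412,193) and (341,347). The arm hides the top view, so I measure in the scene view relative to the rails.

```bash
python3 - <<'E'
from geo import *
D=np.load("dock.npy");C=lambda a:crop(a,(230,190),4)
w=todock(D,ray2(C([(416,184),(408,203),(345,338),(337,357)]),.037,"scene"))*1e3;print("rails (-66,-54,54,66;-40)",w.round(1).tolist())
# all rail screws & box screws
w=todock(D,ray2(C([(430,195),(521,226),(610,257),(697,287)]),.037,"scene"))*1e3;print("near screws",w.round(1).tolist())
w=todock(D,ray2(C([(360,351),(452,384),(546,416),(639,450)]),.037,"scene"))*1e3;print("far screws",w.round(1).tolist())
b=todock(D,ray2(C([(239,134),(380,184),(332,283),(190,232)]),.067,"scene"))*1e3;print("box screws",b.round(1).tolist(),b.mean(0))
v=b[1]-b[0]+b[2]-b[3];print("yaw",np.degrees(np.arctan2(-v[0],v[1])))
b=todock(D,ray2(C([(236,126),(397,182),(344,299),(177,238),(287,208)]),.067,"scene"))*1e3;print("lid corners",b.round(1).tolist(),b[:4].mean(0))
E
```

```text
rails (-66,-54,54,66;-40) [[-60.9, -38.7], [-45.9, -38.2], [58.4, -38.3], [72.3, -37.9]]
near screws [[-56.7, -27.4], [-57.0, 34.1], [-56.8, 93.7], [-56.9, 151.1]]
far screws [[63.2, -26.4], [63.1, 33.9], [61.9, 94.2], [62.2, 153.7]]
box screws [[-36.1, -149.5], [-35.3, -53.2], [40.9, -53.7], [40.8, -148.6]] [   2.55129522 -101.26057161]
yaw -0.29074064439136793
lid corners [[-40.9, -153.7], [-40.7, -43.9], [48.4, -42.7], [47.7, -154.3], [2.4, -100.0]] [  3.618264   -98.65596473]
```

The box centre is within about 0.5 mm of the lane's centre and square to it. Next I push straight in.

```bash
python3 -m inch '[{"dx":0.5,"dy":0,"dz":0,"wx":0,"wy":0,"wz":-0.2},{"dx":0.6,"dy":0,"dz":0,"wx":0,"wy":0,"wz":0},{"dx":0.6,"dy":0,"dz":0,"wx":0,"wy":0,"wz":0},{"dx":0.6,"dy":0,"dz":0,"wx":0,"wy":0,"wz":0},{"dx":0.6,"dy":0,"dz":0,"wx":0,"wy":0,"wz":0},{"dx":0.6,"dy":0,"dz":0,"wx":0,"wy":0,"wz":0},{"dx":0.6,"dy":0,"dz":0,"wx":0,"wy":0,"wz":0},{"dx":0.6,"dy":0,"dz":0,"wx":0,"wy":0,"wz":0},{"dx":0.6,"dy":0,"dz":0,"wx":0,"wy":0,"wz":0},{"dx":0.5,"dy":0,"dz":0,"wx":0,"wy":0,"wz":0}]'
python3 -m inch '[{"dx":0.5,"dy":0,"dz":0,"wx":0,"wy":0,"wz":0},{"dx":0.5,"dy":0,"dz":0,"wx":0,"wy":0,"wz":0},{"dx":0.5,"dy":0,"dz":0,"wx":0,"wy":0,"wz":0},{"dx":0.5,"dy":0,"dz":0,"wx":0,"wy":0,"wz":0},{"dx":0.5,"dy":0,"dz":0,"wx":0,"wy":0,"wz":0},{"dx":0.5,"dy":0,"dz":0,"wx":0,"wy":0,"wz":0}]'
python3 - <<'E'
from geo import *
go(0,0,0,118)
o=(260,195);c=eyes.snapshot("scene")[o[1]:o[1]+130,o[0]:o[0]+170];cv2.imwrite("pics/scene3.png",cv2.resize(c,None,fx=4,fy=4,interpolation=2)[:,:,::-1])
E
```

```text
t: 7.55
tcp_pos: [0.5386, -0.1461, 0.119]
tool_rot: [0.637, 0.771, -0.0, 0.0]
force: [1.0, -3.8, 1.3]
finger_gap: 0.6
gripper_force: 2.1
t: 8.3
tcp_pos: [0.533, -0.1167, 0.1189]
tool_rot: [0.637, 0.771, 0.0, 0.0]
force: [0.6, -3.9, 1.9]
finger_gap: 0.602
gripper_force: 2.2
t 8.3 tcp dock [[ -0.7 -76.8]] z 0.1189 yaw 0.2 F [ 0.6 -3.9  1.9] gap 0.6 q [-0.42  0.71  1.77 -0.    0.67 -0.61]
shift cm (tool now) [7.68 0.1  0.09] wz 0.2
```

View pics/scene3.png

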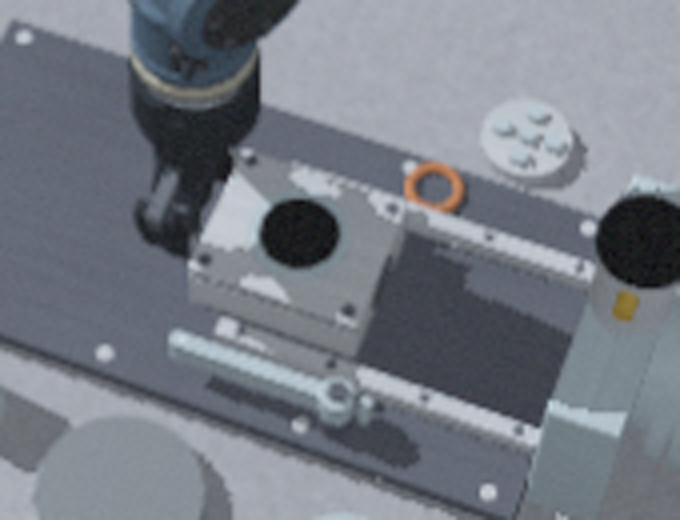

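The box is in the lane. Its lid screws are at (250,159), (393,209), (348,310) and (204,259), and the visible rail screws are at (489,237), (580,268), (424,397) and (518,430).

```bash
python3 - <<'E'
from geo import *
D=np.load("dock.npy");C=lambda a:crop(a,(260,195),4)
w=todock(D,ray2(C([(489,237),(580,268),(424,397),(518,430),(330,364)]),.037,"scene"))*1e3;print("rail screws",w.round(1).tolist())
b=todock(D,ray2(C([(250,159),(393,209),(348,310),(204,259)]),.067,"scene"))*1e3;print("box screws",b.round(1).tolist(),b.mean(0))
v=b[1]-b[0]+b[2]-b[3];print("yaw",np.degrees(np.arctan2(-v[0],v[1])))
print(todock(D,ray2(C([(299,233)]),.067,"scene"))*1e3)
E
```

```text
rail screws [[-56.6, 93.1], [-56.9, 153.0], [62.9, 93.3], [62.4, 153.1], [63.5, 32.8]]
box screws [[-36.4, -60.3], [-36.1, 35.0], [40.0, 34.4], [40.2, -59.3]] [  1.93449611 -12.56044569]
yaw -0.03368729747507393
[[  1.52988824 -12.45271854]]
```

```bash
python3 -m inch '[{"dx":0.5,"dy":0,"dz":0,"wx":0,"wy":0,"wz":0.5},{"dx":0.6,"dy":0,"dz":0,"wx":0,"wy":0,"wz":0},{"dx":0.6,"dy":0,"dz":0,"wx":0,"wy":0,"wz":0},{"dx":0.6,"dy":0,"dz":0,"wx":0,"wy":0,"wz":0},{"dx":0.6,"dy":0,"dz":0,"wx":0,"wy":0,"wz":0},{"dx":0.6,"dy":0,"dz":0,"wx":0,"wy":0,"wz":0},{"dx":0.6,"dy":0,"dz":0,"wx":0,"wy":0,"wz":0},{"dx":0.6,"dy":0,"dz":0,"wx":0,"wy":0,"wz":0},{"dx":0.6,"dy":0,"dz":0,"wx":0,"wy":0,"wz":0},{"dx":0.5,"dy":0,"dz":0,"wx":0,"wy":0,"wz":0}]'
python3 -m inch '[{"dx":0.6,"dy":0,"dz":0,"wx":0,"wy":0,"wz":0},{"dx":0.6,"dy":0,"dz":0,"wx":0,"wy":0,"wz":0},{"dx":0.6,"dy":0,"dz":0,"wx":0,"wy":0,"wz":0},{"dx":0.6,"dy":0,"dz":0,"wx":0,"wy":0,"wz":0},{"dx":0.6,"dy":0,"dz":0,"wx":0,"wy":0,"wz":0},{"dx":0.6,"dy":0,"dz":0,"wx":0,"wy":0,"wz":0},{"dx":0.6,"dy":0,"dz":0,"wx":0,"wy":0,"wz":0},{"dx":0.6,"dy":0,"dz":0,"wx":0,"wy":0,"wz":0},{"dx":0.5,"dy":0,"dz":0,"wx":0,"wy":0,"wz":0},{"dx":0.4,"dy":0,"dz":0,"wx":0,"wy":0,"wz":0}]'
python3 -m inch '[{"dx":0.3,"dy":0,"dz":0,"wx":0,"wy":0,"wz":0},{"dx":0.2,"dy":0,"dz":0,"wx":0,"wy":0,"wz":0}]'
python3 - <<'E'
from geo import *
go(0,50,0,118)
o=(290,205);c=eyes.snapshot("scene")[o[1]:o[1]+130,o[0]:o[0]+170];cv2.imwrite("pics/scene4.png",cv2.resize(c,None,fx=4,fy=4,interpolation=2)[:,:,::-1])
E
```

```text
t: 9.6
tcp_pos: [0.5225, -0.0596, 0.1189]
tool_rot: [0.641, 0.768, -0.0, -0.0]
force: [0.0, -5.3, 1.5]
finger_gap: 0.601
gripper_force: 2.2
t: 10.85
tcp_pos: [0.5122, -0.0036, 0.1189]
tool_rot: [0.641, 0.768, -0.0, -0.0]
force: [0.3, -4.5, 1.6]
finger_gap: 0.598
gripper_force: 2.3
t: 11.1
tcp_pos: [0.5114, 0.0012, 0.1189]
tool_rot: [0.641, 0.768, -0.0, -0.0]
force: [0.9, -4.3, 2.4]
finger_gap: 0.599
gripper_force: 2.3
t 11.1 tcp dock [[-0.2 43.1]] z 0.1189 yaw -0.29 F [ 0.9 -4.3  2.4] gap 0.6 q [-0.22  0.68  1.86 -0.    0.6  -0.4 ]
shift cm (tool now) [0.69 0.01 0.09] wz -0.29
```

View pics/scene4.png

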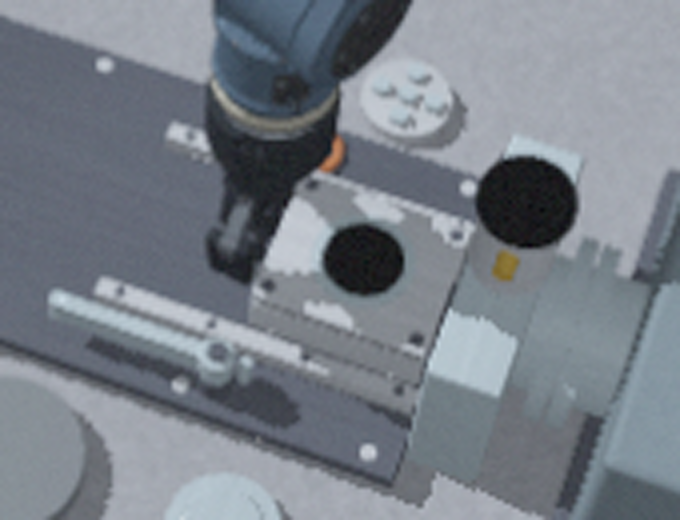

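The box, with its window at (363,260), is almost at the port face, square and clear of both rails. I push the last few mm slowly, reading the force.

```bash
python3 -m inch '[{"dx":0.2,"dy":0,"dz":0,"wx":0,"wy":0,"wz":0},{"dx":0.15,"dy":0,"dz":0,"wx":0,"wy":0,"wz":0}]'
python3 -m inch '[{"dx":0.15,"dy":0,"dz":0,"wx":0,"wy":0,"wz":0},{"dx":0.1,"dy":0,"dz":0,"wx":0,"wy":0,"wz":0}]'
python3 -m inch '[{"dx":0.1,"dy":0,"dz":0,"wx":0,"wy":0,"wz":0},{"dx":0.05,"dy":0,"dz":0,"wx":0,"wy":0,"wz":0}]'
```

```text
t: 11.4
tcp_pos: [0.5108, 0.0045, 0.1189]
tool_rot: [0.641, 0.768, -0.0, 0.0]
force: [0.8, -4.1, 2.0]
finger_gap: 0.598
gripper_force: 2.3
t: 11.65
tcp_pos: [0.5106, 0.0067, 0.1189]
tool_rot: [0.64, 0.768, -0.0, 0.0]
force: [1.2, -7.7, 1.0]
finger_gap: 0.604
gripper_force: 3.7
t: 11.9
tcp_pos: [0.5111, 0.0072, 0.119]
tool_rot: [0.64, 0.769, -0.0, 0.002]
force: [2.0, -10.7, -0.5]
finger_gap: 0.601
gripper_force: 5.4
```

```bash
python3 -m inch '[{"dx":0.1,"dy":0,"dz":0,"wx":0,"wy":0,"wz":0},{"dx":0,"dy":0,"dz":0,"wx":0,"wy":0,"wz":0},{"dx":0,"dy":0,"dz":0,"wx":0,"wy":0,"wz":0}]'
python3 -m inch '[{"dx":-0.5,"dy":0,"dz":0,"wx":0,"wy":0,"wz":0},{"dx":-1.5,"dy":0,"dz":-1,"wx":0,"wy":0,"wz":0},{"dx":-3,"dy":0,"dz":-2,"wx":0,"wy":0,"wz":0},{"dx":-4,"dy":0,"dz":0,"wx":0,"wy":0,"wz":0},{"dx":-4,"dy":0,"dz":0,"wx":0,"wy":0,"wz":0},{"dx":-2,"dy":0,"dz":0,"wx":0,"wy":0,"wz":0}]'
python3 -m inch '[{"dx":0,"dy":0,"dz":0,"wx":0,"wy":0,"wz":0},{"dx":0,"dy":0,"dz":0,"wx":0,"wy":0,"wz":0},{"dx":0,"dy":0,"dz":1,"wx":0,"wy":0,"wz":0},{"dx":0,"dy":0,"dz":1,"wx":0,"wy":0,"wz":0},{"dx":0,"dy":0,"dz":0.5,"wx":0,"wy":0,"wz":0}]' 0
python3 -m inch '[{"dx":0,"dy":0,"dz":0.5,"wx":0,"wy":0,"wz":0},{"dx":0,"dy":0,"dz":0.3,"wx":0,"wy":0,"wz":0}]'
python3 - <<'E'
from geo import *
go(0,-100,0,118)
o=(290,205);c=eyes.snapshot("scene")[o[1]:o[1]+130,o[0]:o[0]+170];cv2.imwrite("pics/scene5.png",cv2.resize(c,None,fx=4,fy=4,interpolation=2)[:,:,::-1])
E
```

```text
t: 12.28
tcp_pos: [0.5113, 0.0074, 0.119]
tool_rot: [0.639, 0.769, -0.0, 0.002]
force: [2.1, -12.0, 0.2]
finger_gap: 0.6
gripper_force: 6.4
t: 13.02
tcp_pos: [0.5371, -0.1401, 0.1494]
tool_rot: [0.642, 0.767, 0.0, 0.0]
force: [-0.6, 0.7, -0.3]
finger_gap: 0.602
gripper_force: 0.0
t: 13.65
tcp_pos: [0.5363, -0.1374, 0.1227]
tool_rot: [0.64, 0.768, -0.0, -0.001]
force: [0.3, 0.0, 0.1]
finger_gap: -0.0
gripper_force: 0.0
t: 13.9
tcp_pos: [0.5368, -0.1382, 0.1155]
tool_rot: [0.641, 0.768, -0.0, -0.0]
force: [1.1, -0.8, 0.0]
finger_gap: -0.002
gripper_force: 0.0
t 13.9 tcp dock [[ -0.9 -98.6]] z 0.1155 yaw -0.3 F [ 1.1 -0.8  0. ] gap -0.0 q [-0.45  0.72  1.75  0.    0.68 -0.63]
shift cm (tool now) [-0.14  0.09 -0.25] wz -0.3
```

View pics/scene5.png

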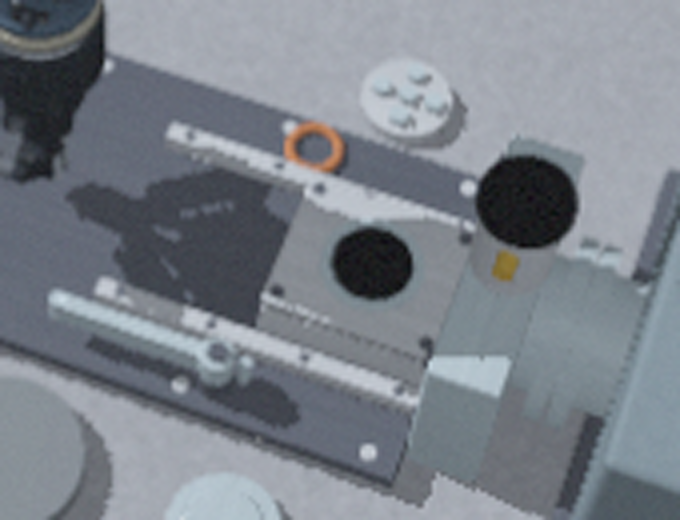

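The box stands against the port with its window at (373,263). The keeper is still open, tip (57,300) to pivot (215,358). I feel for the bed with the shut fingertips on open bed to get their length.

```bash
python3 -m inch '[{"dx":0,"dy":0,"dz":0.3,"wx":0,"wy":0,"wz":0},{"dx":0,"dy":0,"dz":0.3,"wx":0,"wy":0,"wz":0},{"dx":0,"dy":0,"dz":0.2,"wx":0,"wy":0,"wz":0}]'
python3 -m inch '[{"dx":0,"dy":0,"dz":0.2,"wx":0,"wy":0,"wz":0},{"dx":0,"dy":0,"dz":0.3,"wx":0,"wy":0,"wz":0},{"dx":0,"dy":0,"dz":0.2,"wx":0,"wy":0,"wz":0}]'
python3 -c "
from geo import *
D=np.load('dock.npy');C=lambda a:crop(a,(290,205),4)
print(todock(D,ray2(C([(373,263)]),.067,'scene'))*1e3, todock(D,ray2(C([(215,355),(57,298)]),.064,'scene'))*1e3)
print(todock(D,ray2(C([(320,189),(466,238),(427,343),(276,291)]),.067,'scene'))*1e3)"
```

```text
t: 14.32
tcp_pos: [0.5368, -0.1382, 0.1078]
tool_rot: [0.641, 0.768, 0.0, 0.0]
force: [0.4, 0.2, 0.5]
finger_gap: 0.001
gripper_force: 0.0
t: 14.7
tcp_pos: [0.5368, -0.1382, 0.1007]
tool_rot: [0.641, 0.768, -0.0, -0.0]
force: [0.7, -0.2, -0.0]
finger_gap: -0.005
gripper_force: 0.0
[[  2.75524686 113.69425042]] [[ 94.29331429  47.12945044]
 [ 94.63268062 -54.07661905]]
[[-33.58357864  66.6356021 ]
 [-34.6441831  160.4719584 ]
 [ 41.37883871 161.00088997]
 [ 42.4538822   66.09584054]]
```

The shut tips are 73 mm ahead of the TCP, since there was no contact down to 0.1007, so TCP z 0.118 clears the rails. Next I go up and over to the outside of the keeper.

```bash
python3 -m inch '[{"dx":0,"dy":0,"dz":-5,"wx":0,"wy":0,"wz":-0.3},{"dx":0,"dy":0,"dz":-5,"wx":0,"wy":0,"wz":0},{"dx":2.6,"dy":4.2,"dz":0,"wx":0,"wy":0,"wz":0},{"dx":2.6,"dy":4.2,"dz":0,"wx":0,"wy":0,"wz":0},{"dx":2.6,"dy":4.2,"dz":0,"wx":0,"wy":0,"wz":0},{"dx":0,"dy":0,"dz":0,"wx":0,"wy":0,"wz":0}]'
python3 -c "
from geo import *
go(125,-21,0,118)"
```

```text
t: 15.45
tcp_pos: [0.6484, -0.0358, 0.2009]
tool_rot: [0.637, 0.771, 0.001, 0.001]
force: [0.8, -0.5, -0.8]
finger_gap: 0.0
gripper_force: 0.0
t 15.45 tcp dock [[127.7 -18.5]] z 0.2009 yaw 0.23 F [ 0.8 -0.5 -0.8] gap 0.0 q [-0.23  0.68  1.46  0.    1.   -0.42]
shift cm (tool now) [-0.24 -0.29  8.29] wz 0.23
```

```bash
python3 -m inch '[{"dx":-0.24,"dy":-0.29,"dz":3,"wx":0,"wy":0,"wz":0.2},{"dx":0,"dy":0,"dz":3,"wx":0,"wy":0,"wz":0},{"dx":0,"dy":0,"dz":2.2,"wx":0,"wy":0,"wz":0},{"dx":0,"dy":0,"dz":0,"wx":0,"wy":0,"wz":0},{"dx":0,"dy":0,"dz":0,"wx":0,"wy":0,"wz":0},{"dx":0,"dy":-0.8,"dz":0,"wx":0,"wy":0,"wz":0},{"dx":0,"dy":-0.9,"dz":0,"wx":0,"wy":0,"wz":0}]'
python3 -m inch '[{"dx":-0.1,"dy":-0.9,"dz":0,"wx":0,"wy":0,"wz":0},{"dx":-0.1,"dy":-0.97,"dz":0,"wx":0,"wy":0,"wz":0},{"dx":0.1,"dy":-0.95,"dz":0,"wx":0,"wy":0,"wz":0},{"dx":0.17,"dy":-0.92,"dz":0,"wx":0,"wy":0,"wz":0},{"dx":0.3,"dy":-0.9,"dz":0,"wx":0,"wy":0,"wz":0},{"dx":0.44,"dy":-0.84,"dz":0,"wx":0,"wy":0,"wz":0}]'
python3 - <<'E'
from geo import *
go(38.4,-1.6,0,118)
o=(290,205);c=eyes.snapshot("scene")[o[1]:o[1]+130,o[0]:o[0]+170];cv2.imwrite("pics/scene6.png",cv2.resize(c,None,fx=4,fy=4,interpolation=2)[:,:,::-1])
E
```

```text
t: 16.32
tcp_pos: [0.6273, -0.0446, 0.12]
tool_rot: [0.64, 0.768, 0.001, 0.001]
force: [1.4, -0.1, 0.6]
finger_gap: 0.002
gripper_force: 0.6
t: 17.08
tcp_pos: [0.5712, -0.0462, 0.1189]
tool_rot: [0.64, 0.768, -0.0, 0.0]
force: [1.2, 0.1, 0.4]
finger_gap: -0.0
gripper_force: 0.5
t 17.075 tcp dock [[ 49.9 -14.5]] z 0.1189 yaw -0.2 F [1.2 0.1 0.4] gap -0.0 q [-0.28  0.73  1.7  -0.    0.72 -0.46]
shift cm (tool now) [ 1.28 -1.15  0.09] wz -0.2
```

View pics/scene6.png

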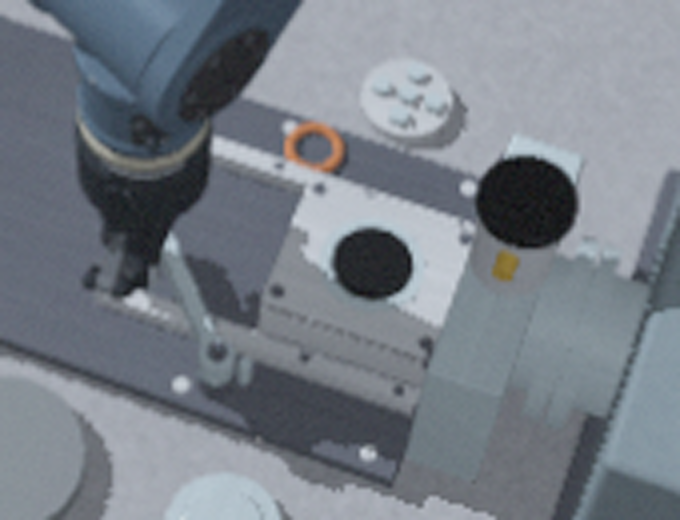

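The fingertip is swinging the bar, which now runs from the pivot at (215,358) to about (170,245), roughly half-way. The box is undisturbed, so I continue the arc.

```bash
python3 -m inch '[{"dx":0.6,"dy":-0.6,"dz":0,"wx":0,"wy":0,"wz":0},{"dx":0.68,"dy":-0.55,"dz":0,"wx":0,"wy":0,"wz":0},{"dx":0.75,"dy":-0.57,"dz":0,"wx":0,"wy":0,"wz":0},{"dx":0.75,"dy":-0.56,"dz":0,"wx":0,"wy":0,"wz":0},{"dx":0.6,"dy":-0.3,"dz":0,"wx":0,"wy":0,"wz":0},{"dx":0.5,"dy":-0.2,"dz":0,"wx":0,"wy":0,"wz":0},{"dx":0.3,"dy":0,"dz":0,"wx":0,"wy":0,"wz":0}]'
python3 -m inch '[{"dx":0.2,"dy":0,"dz":0,"wx":0,"wy":0,"wz":0},{"dx":0.2,"dy":0,"dz":0,"wx":0,"wy":0,"wz":0}]'
python3 -c "
from geo import *
go(20,33,0,118)"
```

```text
t: 18.0
tcp_pos: [0.5363, -0.0098, 0.1189]
tool_rot: [0.64, 0.769, -0.0, -0.001]
force: [-0.1, -0.6, 1.4]
finger_gap: 0.002
gripper_force: 0.5
t: 18.25
tcp_pos: [0.5359, -0.0061, 0.1188]
tool_rot: [0.64, 0.768, -0.0, -0.0]
force: [-0.6, -1.0, -0.0]
finger_gap: -0.002
gripper_force: 0.5
t 18.25 tcp dock [[22.6 31.4]] z 0.1188 yaw -0.2 F [-0.6 -1.  -0. ] gap -0.0 q [-0.22  0.7   1.79 -0.    0.65 -0.4 ]
shift cm (tool now) [ 0.16 -0.26  0.08] wz -0.2
```

```bash
python3 -m inch '[{"dx":0.15,"dy":0,"dz":0,"wx":0,"wy":0,"wz":0},{"dx":0.1,"dy":0,"dz":0,"wx":0,"wy":0,"wz":0}]'
python3 -m inch '[{"dx":0.1,"dy":0,"dz":0,"wx":0,"wy":0,"wz":0},{"dx":0.1,"dy":0,"dz":0,"wx":0,"wy":0,"wz":0}]'
python3 -m inch '[{"dx":0.1,"dy":0,"dz":0,"wx":0,"wy":0,"wz":0},{"dx":0,"dy":0,"dz":0,"wx":0,"wy":0,"wz":0}]'
```

```text
t: 18.5
tcp_pos: [0.5357, -0.0043, 0.1189]
tool_rot: [0.64, 0.769, -0.001, 0.0]
force: [-0.5, -6.0, -0.0]
finger_gap: -0.003
gripper_force: 3.1
t: 18.75
tcp_pos: [0.5357, -0.004, 0.1189]
tool_rot: [0.639, 0.769, -0.001, 0.001]
force: [-2.3, -13.2, -1.3]
finger_gap: -0.002
gripper_force: 6.4
t: 19.0
tcp_pos: [0.5357, -0.0039, 0.1189]
tool_rot: [0.639, 0.769, -0.002, 0.002]
force: [-2.0, -15.1, -2.0]
finger_gap: 0.003
gripper_force: 6.9
```

The bar is on its stop, as the force rises with no further motion. I back off and rise, then take a last look.

```bash
python3 -m inch '[{"dx":-0.5,"dy":0,"dz":0,"wx":0,"wy":0,"wz":0},{"dx":-2,"dy":0,"dz":0,"wx":0,"wy":0,"wz":0},{"dx":-3,"dy":0,"dz":-3,"wx":0,"wy":0,"wz":0},{"dx":-5,"dy":0,"dz":-3,"wx":0,"wy":0,"wz":0},{"dx":-5,"dy":0,"dz":-3,"wx":0,"wy":0,"wz":0},{"dx":-3,"dy":0,"dz":0,"wx":0,"wy":0,"wz":0},{"dx":0,"dy":0,"dz":0,"wx":0,"wy":0,"wz":0},{"dx":0,"dy":0,"dz":0,"wx":0,"wy":0,"wz":0}]'
python3 - <<'E'
from geo import *
o=(290,205);c=eyes.snapshot("scene")[o[1]:o[1]+130,o[0]:o[0]+170];cv2.imwrite("pics/scene7.png",cv2.resize(c,None,fx=4,fy=4,interpolation=2)[:,:,::-1])
E
```

```text
t: 20.0
tcp_pos: [0.5679, -0.1822, 0.2084]
tool_rot: [0.64, 0.768, 0.0, -0.001]
force: [0.4, 0.3, -0.1]
finger_gap: -0.0
gripper_force: 0.0
```

View pics/scene7.png

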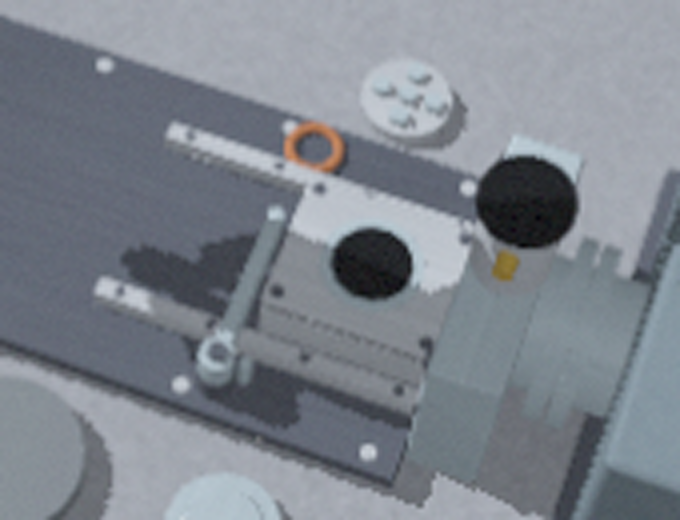

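The box is home with its window still at (373,263). The bar lies across the lane behind it, from the pivot at (215,355) to the tip at (277,213), parallel to the box's back edge.

```bash
python3 -c "
from station import workorder
print(workorder.sign_off())"
```

```text
the job is handed in; nothing more can be done
None
```

The transfer box is home against the port, the keeper bar is closed on its stop behind it, and I handed the job in at about 20 s of the 72 s allowed; the sign-off returned no verdict.

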